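# Angle a packed column past the valve post into its heater bay

### The arm

A 6-joint arm with a two-finger parallel gripper is mounted at the origin on a cart in front of the work surface, level with it; the furniture and walls round the work are solid. World frame = base frame: x ahead of the robot, y to its left, z up, the work surface at z = 0. Lengths are in m, angles in degrees, forces in N, time in s.
With the tool pointing down it reaches from about 0.25 to 0.725 m from the base axis. Payload 9.7 kg.
Tool frame: the origin (TCP) lies at the very end of the fingers, on their centre line; the grasp point (between the pads) lies 19 mm behind it; z points along the fingers, y is the line along which they close (so a half turn about z gives the same grasp; the last joint's range is limited). The gripper opens to 85 mm and grips with 20 to 120 N. Pads are 22 mm wide; open, the fingers measure 114 mm over their backs; the gripper's body (76 mm by 85 mm) begins 54 mm behind the grasp point. The pads swing forward as they close: fully open they stand 13 mm farther back than shut.
Start: joints at [-64.859, 4.979, 10.078, 95.1, 0, 90], TCP at [0.234, -0.498, 0.231] pointing down, gripper open.
Joint ranges: [-179.16, 179.16], [-48.56, 103.87], [-65.8, 70.77], [-126.05, 130.52], [-82.76, 87.17], [-180, 180]. Speed limits (degrees/s): [127.2, 127.2, 147.25, 180, 180, 180].

### API

Orientations are given as [roll, pitch, yaw] about the fixed x, y, z axes, in that order (R = Rz(yaw) Ry(pitch) Rx(roll)).
In Python, from workcell import bot, viewer, finder gives the robot as it stands. The module is installed in compiled form; this text tells all that it offers.
- The arm moves only by the shell command python3 -m inch 'ROWS' [FORCE]. ROWS is JSON, a list that holds one entry, the list of rows, each a list of 7 numbers: the opening in per cent of the stroke, from 0 (shut) to 100 (fully open), then the shift along the tool's x, y, z in mm, then the turn, a rotation vector about the tool's x, y, z in degrees. In form: [[[grip, tx, ty, tz, ax, ay, az], ...]]. A call has 1 to 8 rows; each row shifts and turns the commanded pose from where the row before left it, along the tool's axes as they then stand; what a row does not reach is not made up. A row lasts 1/8 s, in which the tool goes at most 62.5 mm and 10.7 degrees, less where a joint would pass 70% of its speed; a pose out of reach is approached as far as the arm can. A call with a gripper value outside its range is refused whole. The fingers move at their own pace and stop on an object; FORCE is the grip in N (left out, the last holds). Time passes only in rows, so rows that do not move let the fingers close. It gives the time, the measured TCP pose, the force, the opening and the grip force at its end, in the units of the state.
- bot.get_obs(): the state, without advancing time (a new reading comes with each control period).
- viewer.camera(name): name is "side" or "top" or "wrist"; returns a dict with "pixels" (384x512x3 uint8, red, green, blue), "vfov" (degrees; the focal length in pixels is half the picture's height over the tangent of half this angle, whatever the lens; pixels are square), "cx", "cy" (the principal point, pixels), "k1" (the pictures are not rectified: a ray, as slopes to the right and down, at radius r is drawn at 1 + k1 r^2 times it, then the intrinsics apply), "R" (3x3) and "t" (3): a world point X has camera coordinates R X + t. Camera axes: x right, y down, z forward; pixel columns grow to the right and rows downward; lengths in m; the calibration is good to about 2 mm. A picture is of the moment at which its call begins. There is no depth.
- bot.job_done(): hands the job in; it is judged then, once.
Trained networks look in the newest picture that a camera, given by its name, has taken for a name from the list of things; names that differ only in an ending like _2 or _b are one class to them, and where a whole thing is asked for, a point or a joint stands for the part that bears it (a point fixed in the world has none). Each returns a list of dicts, best first, with "conf" (0 to 1); they miss things now and then, are a little off and sometimes report something else, mostly with a low value. They report only what shows in the picture. A call takes as long as a camera call. They do not tell look-alikes from the thing itself.
- finder.outline_of(camera, thing): "pixels" (384x512 bool, what is visible of it) and "extent" ([centre column, centre row, width, height] in pixels, round what is visible of it).
- finder.mark_of(camera, thing): "position" ([column, row] in pixels: a listed point, or the origin of a listed thing).
The state is a dict: "time": time; "q": joint angles; "qd": joint speeds; "joint_efforts": joint torques, N m; "ee_pos": TCP position; "tcp_rot": TCP orientation; "wrist_force": force on the tool from outside, world axes, zero at the start; "torque": the same for the moment, N m; "opening": finger opening in m; "grasp_force": force on a finger pad.
Only numpy, scipy, OpenCV 4.12 (cv2) and the standard library are available. Lean on these libraries where they do the work, as an engineer would, in place of code of your own. Each camera call takes 0.05 s, during which the arm holds its last target. There are 200 camera calls.

### The job

Slide the packed column in its carrier along the bench into the bay of the column heater, until the carrier's long side lies flat against the heated plate from end to end, between the two end stops. The valve post is fixed in front of the bay, so angle the right-hand end in behind the post first and then swing the left-hand end in. Only push it from outside with the fingertips, never reaching over it to grip it: the column must stay flat on the bench, not lifted or tipped, and the vial, spool, marker and tape must stay where they are.

Things in the scene. Friction and masses are not known exactly. Their poses are not given: they have to be found in the camera images.
- heater: Column heater, fixed: low white housing, 60 mm high, with a bare aluminium heated plate 248 mm long, 40 mm high on its robot side. Origin at bench level, middle of the plate's face. x points into the plate (away from the bay), y along it to the left seen from the robot, z up. The bay is the bare bench in front of the plate, between two aluminium end stops 24 mm high and 8 mm thick
- right_stop (a point): Front end of the right end stop's inner face, at mid height: 55 mm before the plate and 112 mm to the right of the heater's middle. The stop runs straight from here back to the plate
- left_stop (a point): Point on the left end stop's inner face where its lead-in begins, at mid height: 45 mm before the plate, 112 mm to the left of the heater's middle. From here the stop runs straight back to the plate; towards the robot it flares outward by 40 degrees for about 25 mm
- post: Valve post, fixed in front of the right part of the bay: round foot 34 mm across, 7 mm high; steel pillar 18 mm; black valve head 26 mm (33 mm over its ports) from 56 to 72 mm; 77 mm high in all. Origin at bench level on its axis, axes parallel to the heater's. The mouth left of it is shorter than the carrier; about 73 mm are free between its foot and the plate's plane
- carrier: Loose aluminium bar 200 mm long (its y), 40 mm wide (its x), 16 mm high, square ends, about 0.4 kg. On it lies a capped glass column, top 46 mm above the bench, not wider or longer than the bar. Origin at the centre of the bar's underside (z = 0 lying flat). Its -y end is the right-hand end seen from the robot, its +x side the far side that shall lie against the plate
- far_corner_right (a point): Corner of the carrier's base between its far side (+x) and its right-hand end (-y), 8 mm above the bench
- far_corner_left (a point): Corner of the carrier's base between its far side (+x) and its left-hand end (+y), 8 mm above the bench
- vial: Small loose screw-cap vial, 22 mm across, 46 mm high, upright to the right of the heater; origin at the centre of its underside. Leave it
- spool: Loose spool of white line lying flat, 62 mm across, 31 mm high, to the left of the heater; origin at the centre of its underside. Leave it
- marker: Loose felt marker, 132 mm long (its y), 12 mm thick, lying on the bench in front and to the right; origin at the middle of its underside. Leave it
- tape: Loose roll of white tape lying flat, 52 mm across, 13 mm high, to the right of the post; origin at the centre of its underside. Leave it
Mind the look-alikes: they are no part of the job. Of the things shaped like the post, the steel one is meant.

How it is judged (in metres and radians):
On the way:
1. the right-hand end of the carrier has gone in behind the post, the carrier still at an angle (y of far_corner_right in the frame of post below 0 m and x of far_corner_right in the frame of post above 0.03 m and x of far_corner_left in the frame of heater below -0.02 m), for 0.1 s.
At the end, for the whole second after the job is handed in: Both far corners of the carrier's base are within 5 mm of the heated plate, the carrier lies between the end stops, flat on the bench and at rest (x of each of far_corner_right, far_corner_left in the frame of heater above -0.005 m and y of far_corner_right in the frame of heater above -0.115 m and y of far_corner_left in the frame of heater below 0.115 m and height (world z) of carrier below 0.004 m and angle between carrier's own z axis and vertical below 0.05 rad and linear speed of carrier below 0.01 m/s); the robot touches nothing.
It fails at once if the gripper reaches down astride the carrier, as if to grip it, instead of pushing from outside (x of the grasp point in the frame of carrier between -0.015 and 0.015 m and y of the grasp point in the frame of carrier between -0.1 and 0.1 m and z of the grasp point in the frame of carrier below 0.045 m).
It fails at once if the carrier is lifted off the bench or tipped (height (world z) of carrier above 0.01 m or angle between carrier's own z axis and vertical above 0.2 rad).
It fails at once if the vial, spool, marker or tape is moved by more than 2 cm or the vial is tipped (distance of any of vial, spool, marker, tape from where it was at the start of the episode above 0.02 m or angle between vial's own z axis and vertical above 0.5 rad).
It also fails if it takes over 72 s, if anything falls off the work surface, if the arm or the gripper's body presses on something with over 40 N, if the wrist force passes 120 N, or if a joint passes its speed limit or range.

## Working session

There is one attempt and no reset: what is moved stays moved. The work goes in short steps, Python scripts to look and compute and a shell command to move; the robot and the scene stay as the last step left them, time stands still between calls to the robot, and variables do not carry over. Pictures are saved under pics/ and viewed, at most 10 in all, crops included, and the job is handed in when it is done.

```bash
mkdir -p pics; cat > h.py <<'E'
import numpy as np, cv2
from workcell import bot, viewer, finder
def K(c):
    f=c["pixels"].shape[0]/2/np.tan(np.radians(c["vfov"])/2)
    return np.array([[f,0,c["cx"]],[0,f,c["cy"]],[0,0,1.]]),np.array([c["k1"],0,0,0,0.])
def ground(c,p,z=0.):
    k,d=K(c); u=cv2.undistortPoints(np.array([[p]],float),k,d)[0,0]
    R=np.array(c["R"]);t=np.array(c["t"]); o=-R.T@t; r=R.T@np.array([u[0],u[1],1])
    return o+r*(z-o[2])/r[2]
def proj(c,X):
    k,d=K(c); R=np.array(c["R"]);t=np.array(c["t"],float)
    return cv2.projectPoints(np.array(X,float).reshape(-1,1,3),cv2.Rodrigues(R)[0],t,k,d)[0][:,0]
def save(c,n): cv2.imwrite("pics/"+n,np.ascontiguousarray(c["pixels"][:,:,::-1]))
E
python3 - <<'E'
from h import *
for cam in("top","side"):
    c=viewer.camera(cam); save(c,cam+"0.png")
    print(cam,-np.array(c["R"]).T@np.array(c["t"]))
    for n,z in dict(heater=0,right_stop=.012,left_stop=.012,post=0,carrier=0,far_corner_right=.008,far_corner_left=.008,vial=0,spool=0,marker=0,tape=0).items():
        for m in finder.mark_of(cam,n)[:3]:
            print(n,round(m["conf"],2),np.round(m["position"]),ground(c,m["position"],z).round(3)[:2])
print(bot.get_obs())
E
```

```text
top [ 0.51995032 -0.12543181  0.91935659]
heater 0.62 [256. 158.] [ 0.665 -0.127]
right_stop 0.85 [302. 183.] [ 0.606 -0.239]
left_stop 0.61 [211. 173.] [ 0.625 -0.017]
post 0.68 [284. 196.] [ 0.574 -0.198]
post 0.58 [371. 175.] [ 0.632 -0.41 ]
post 0.47 [263. 245.] [ 0.454 -0.149]
carrier 0.78 [197. 216.] [0.519 0.013]
carrier 0.34 [301. 183.] [ 0.607 -0.239]
far_corner_right 0.67 [240. 206.] [ 0.547 -0.091]
far_corner_left 0.93 [153. 210.] [0.532 0.119]
vial 0.41 [335. 159.] [ 0.67  -0.321]
spool 0.88 [180. 131.] [0.729 0.064]
marker 0.59 [314. 245.] [ 0.457 -0.274]
marker 0.27 [154. 211.] [0.529 0.119]
tape 0.64 [328. 208.] [ 0.548 -0.306]
side [ 0.49686742 -1.13732403  0.43998649]
heater 0.72 [291. 193.] [ 0.672 -0.127]
right_stop 0.81 [266. 211.] [ 0.601 -0.237]
left_stop 0.82 [267. 170.] [ 0.632 -0.007]
post 0.92 [196. 201.] [ 0.459 -0.141]
post 0.73 [296. 255.] [ 0.634 -0.399]
post 0.59 [246. 205.] [ 0.566 -0.176]
carrier 0.77 [216. 172.] [0.507 0.03 ]
far_corner_right 0.73 [236. 185.] [ 0.551 -0.08 ]
far_corner_left 0.56 [222. 160.] [0.524 0.101]
vial 0.73 [195. 230.] [ 0.459 -0.279]
vial 0.69 [218. 174.] [0.512 0.019]
vial 0.64 [309. 234.] [ 0.673 -0.325]
spool 0.55 [300. 167.] [0.724 0.038]
tape 0.94 [242. 237.] [ 0.547 -0.319]
{'time': 1.2, 'q': array([-6.48578723e+01,  4.97789037e+00,  1.00778389e+01,  9.51002211e+01,
        7.76931117e-04,  9.00004884e+01]), 'qd': array([ 0.01160139,  0.04018699, -0.04112158,  0.04047197,  0.06158712,
       -0.03514637]), 'joint_efforts': array([-3.84635190e-03, -5.20097530e+01,  4.64861262e+01,  1.63460460e-03,
       -7.99518966e-05,  1.67399099e-05]), 'ee_pos': array([ 0.23367409, -0.49787837,  0.23129047]), 'tcp_rot': array([-1.79999727e+02, -7.76928794e-04,  2.51416394e+01]), 'wrist_force': array([0.24965044, 0.07540496, 0.95630464]), 'torque': array([0.03437079, 0.00759261, 0.04380566]), 'grasp_force': 0.0, 'opening': 0.08565210792405409}
```

```bash
python3 - <<'E'
import cv2
a=cv2.imread('pics/top0.png')[100:280,120:400]
cv2.imwrite('pics/top0c.png',cv2.resize(a,None,fx=2.8,fy=2.8,interpolation=cv2.INTER_CUBIC))
E
```

```text
(no output)
```

View pics/top0c.png

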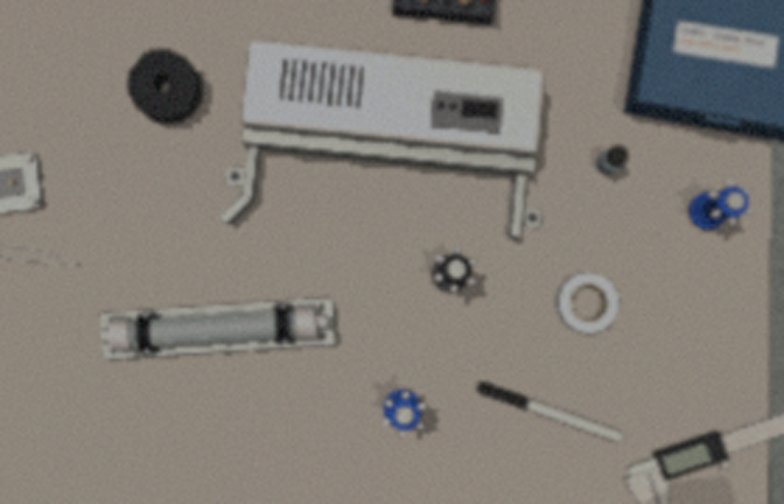

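View pics/side0.png

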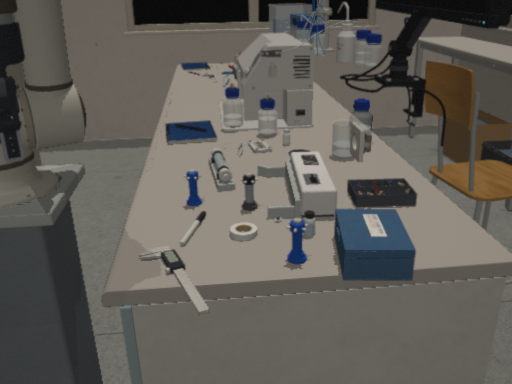

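The picture shows the steel post at about crop (453,270), with two blue decoys. The carrier is at lower left and the bay opens toward the robot between its stops. Next I'll fit the poses and overlay them on the picture.

```bash
cat >> h.py <<'E'
from scipy.optimize import least_squares
def T(p,pts):
    c,s=np.cos(p[2]),np.sin(p[2]); P=np.atleast_2d(np.array(pts,float))
    return np.c_[p[0]+c*P[:,0]-s*P[:,1],p[1]+s*P[:,0]+c*P[:,1],P[:,2]]
def inv(p,w):
    c,s=np.cos(p[2]),np.sin(p[2]); d=np.array(w[:2])-p[:2]
    return np.array([c*d[0]+s*d[1],-s*d[0]+c*d[1]])
def box(x0,x1,y0,y1,z): return [[x0,y0,z],[x1,y0,z],[x1,y1,z],[x0,y1,z]]
def near(cam,n,w,z):   # detection nearest an expected world place
    L=[m["position"] for m in finder.mark_of(cam,n)]
    L=[p for p in L if np.hypot(*(ground(C[cam],p,z)[:2]-w))<.04]
    return L[:1]
C={}
def fit(p0,items,cams):   # items: name,local xyz
    obs=[]
    for cam in cams:
        for n,l in items:
            for p in near(cam,n,T(p0,l)[0,:2],l[2]): obs.append((cam,l,p))
    f=lambda p: np.concatenate([proj(C[k],T(p,l))[0]-q for k,l,q in obs])
    r=least_squares(f,p0,loss="soft_l1",x_scale=[.01,.01,.05]); return r.x,len(obs),np.abs(r.fun).max()
HE=[("heater",[0,0,0]),("right_stop",[-.055,-.112,.012]),("left_stop",[-.045,.112,.012])]
CA=[("carrier",[0,0,0]),("far_corner_right",[.02,-.1,.008]),("far_corner_left",[.02,.1,.008])]
def overlay(c,sets,name,crop,s):
    im=cv2.resize(np.ascontiguousarray(c["pixels"][:,:,::-1]),None,fx=s,fy=s,interpolation=cv2.INTER_CUBIC)
    for X,col in sets: cv2.polylines(im,[np.round((proj(c,X)+.5)*s-.5).astype(np.int32)],True,col,1)
    x0,y0,x1,y1=[int(v*s) for v in crop]; cv2.imwrite("pics/"+name,im[y0:y1,x0:x1])
def circ(x,y,r,z): a=np.linspace(0,2*np.pi,24,False); return np.c_[x+r*np.cos(a),y+r*np.sin(a),0*a+z]
E
python3 - <<'E'
from h import *
for k in("top","side"): C[k]=viewer.camera(k)
h,n,e=fit(np.array([.667,-.127,-.07]),HE,C); print("H",h,n,e)
for k in C: print(k,fit(h,HE,[k]))
c,n,e=fit(np.array([.515,.015,.07]),CA,C); print("C",c,n,e)
print("C top",fit(c,CA,["top"]), "in heater",inv(h,c[:2]),np.degrees(c[2]-h[2]))
P,n,e=fit(np.array([.57,-.19,0]),[("post",[0,0,0])],["top"]); print("post",P,inv(h,P[:2]))
P2,n,e=fit(np.array([.57,-.19,0]),[("post",[0,0,0])],["side"]); print("post",P2,inv(h,P2[:2]))
g=(0,200,0);r=(0,0,255);b=(255,100,0)
overlay(C["top"],[(T(h,box(0,.001,-.124,.124,0)),g),(T(h,box(-.055,0,-.120,-.112,.024)),g),(T(h,box(-.045,0,.112,.120,.024)),g),
 (T(c,box(-.02,.02,-.1,.1,.016)),r),(circ(P[0],P[1],.017,0),r),(circ(P2[0],P2[1],.017,0),b),(circ(P[0],P[1],.013,.072),r)],"ov1.png",(140,120,340,250),4)
E
```

```text
H [ 0.66340964 -0.12824154 -0.08093421] 5 3.754328967963147
top (array([ 0.66434525, -0.12969919, -0.06041352]), 2, np.float64(2.35380766377844))
side (array([ 0.66694129, -0.12800187, -0.11499405]), 3, np.float64(3.5021348598007194))
C [0.51883536 0.01176991 0.13555753] 5 4.249604668250356
C top (array([0.51965262, 0.01277004, 0.12003131]), 2, np.float64(0.42514297121928735)) in heater [-0.15542039  0.12786491] 12.404063023944438
post [ 0.57328523 -0.18694792  0.        ] [-0.08508324 -0.0658004 ]
post [ 0.57084947 -0.18237463  0.        ] [-0.08788075 -0.061439  ]
```

View pics/ov1.png

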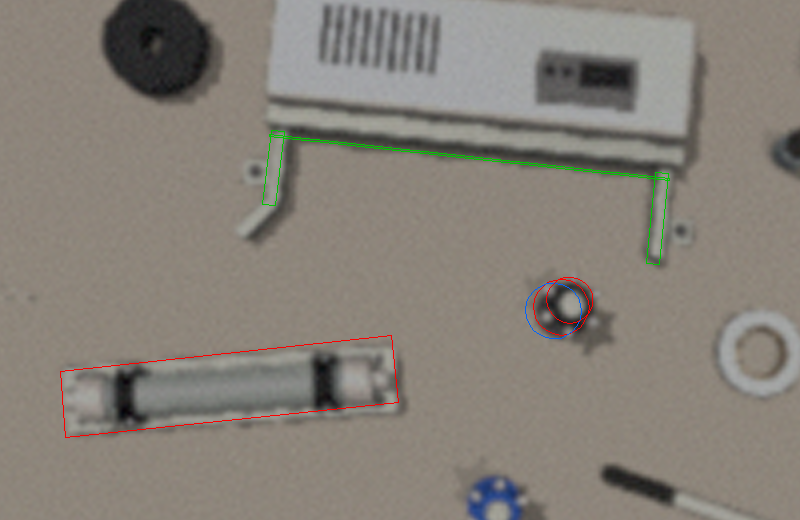

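Heater is at about (0.6645,-0.1285), yaw -4.3°; post at (0.572,-0.186); carrier at (0.515,0.012), yaw 5.7°. The overlay puts the drawn carrier about 2° too steep, and I've allowed for that. The plan is a two-finger push on the near side (about 49 mm, turning +10°), then an end push along the carrier's axis.

```bash
python3 -m inch '[[[50,0,0,0,0,0,9.7],[50,0,0,0,0,0,9.7],[50,26.5,-48,10,0,0,0],[50,26.5,-48,10,0,0,0],[50,26.5,-48,15,0,0,0],[50,26.5,-48,15,0,0,0],[50,26.5,-48,15,0,0,0],[50,26.5,-48,15,0,0,0]]]' && python3 -m inch '[[[50,26.5,-48,15,0,0,0],[50,26.5,-48,15,0,0,0],[50,26.5,-48,20,0,0,0],[50,26.5,-48,20,0,0,0],[50,0,0,0,0,0,0]]]'
```

```text
time: 3.45
ee_pos: [0.3635, -0.1939, 0.151]
tcp_rot: [180.0, -0.0, 5.7]
wrist_force: [0.3, -1.1, 0.4]
opening: 0.0424
grasp_force: 0.0
time: 4.08
ee_pos: [0.4491, 0.0091, 0.0796]
tcp_rot: [-180.0, 0.1, 6.0]
wrist_force: [-0.2, -0.8, -0.3]
opening: 0.0429
grasp_force: 0.0
```

```bash
python3 -m inch '[[[50,0,0,37,0,0,0],[50,0,0,37,0,0,0],[50,14,0,0,0,0,0],[50,10,0,0,0,0,0],[50,8,0,0,0,0,0],[50,8,0,0,0,0,-1],[50,8,0,0,0,0,-1.5],[50,8,0,0,0,0,-1.5]]]' && python3 -m inch '[[[50,8,0,0,0,0,-1.5],[50,8,0,0,0,0,-1.5],[50,6,0,0,0,0,-1.5],[50,6,0,0,0,0,-1.5],[50,0,0,0,0,0,0]]]'
cat >> h.py <<'E'
def carrier(p0,name=None,h=np.array([.6645,-.1285,-.075]),P=(.572,-.186)):
    c=C["top"]=viewer.camera("top"); p,n,e=fit(np.array(p0),CA,["top"])
    m=finder.outline_of("top","carrier")
    if m:
        # silhouette of bar + column cylinder fitted to outline's rotated rectangle
        mk=m[0]["pixels"].astype(np.uint8); n_,l,s,_=cv2.connectedComponentsWithStats(mk); mk=(l==1+s[1:,4].argmax()).astype(np.uint8)
        q=cv2.findContours(mk,cv2.RETR_EXTERNAL,cv2.CHAIN_APPROX_NONE)[0][0][:,0].astype(float)
        B=np.array(box(-.02,.02,-.1,.1,0)+box(-.02,.02,-.1,.1,.016))
        def f(a):
            hull=cv2.convexHull(proj(c,T(a,B)).astype(np.float32))
            return np.array([cv2.pointPolygonTest(hull,(float(x),float(y)),True) for x,y in q])
        r=least_squares(f,p,loss="soft_l1",x_scale=[.01,.01,.05],diff_step=1e-3); print("outline",round(m[0]["conf"],2),r.x.round(4),"rms",np.sqrt((r.fun**2).mean()).round(2)); 
        o=r.x
    else: o=p
    print("marks",p.round(4),n)
    for nm,a in(("marks",p),("outline",o)):
        hc=inv(h,a[:2]); ph=a[2]-h[2]; loc=np.r_[hc,ph]
        print(nm,"in heater mm",(hc*1e3).round(1),"phi",np.degrees(ph).round(1),"farR",(T(loc,[.02,-.1,0])[0,:2]*1e3).round(1),"farL",(T(loc,[.02,.1,0])[0,:2]*1e3).round(1))
    if name: overlay(c,[(T(h,box(0,.001,-.124,.124,0)),(0,200,0)),(T(h,box(-.055,0,-.120,-.112,.024)),(0,200,0)),(T(h,box(-.045,0,.112,.120,.024)),(0,200,0)),(T(o,box(-.02,.02,-.1,.1,.016)),(0,0,255)),(T(p,box(-.02,.02,-.1,.1,.016)),(255,0,0)),(circ(P[0],P[1],.017,0),(0,0,255))],name,(140,120,340,250),4)
    return o
E
python3 -c "
from h import *
carrier([.555,.02,.27],'a1.png')"
```

```text
time: 5.08
ee_pos: [0.5048, 0.012, 0.008]
tcp_rot: [180.0, 0.1, 9.8]
wrist_force: [-7.5, -1.5, 7.1]
opening: 0.0428
grasp_force: 3.9
time: 5.7
ee_pos: [0.533, 0.0179, 0.0078]
tcp_rot: [180.0, -0.0, 15.8]
wrist_force: [0.2, -1.1, -0.6]
opening: 0.0425
grasp_force: 0.3
outline 0.6 [0.5656 0.0259 0.2569] rms 2.35
marks [0.5595 0.02   0.3724] 2
marks in heater mm [-115.8  140.2] phi 25.6 farR [-54.5  58.7] farL [-141.1  239. ]
outline in heater mm [-110.2  146.6] phi 19.0 farR [-58.7  58.6] farL [-123.8  247.6]
```

View pics/a1.png

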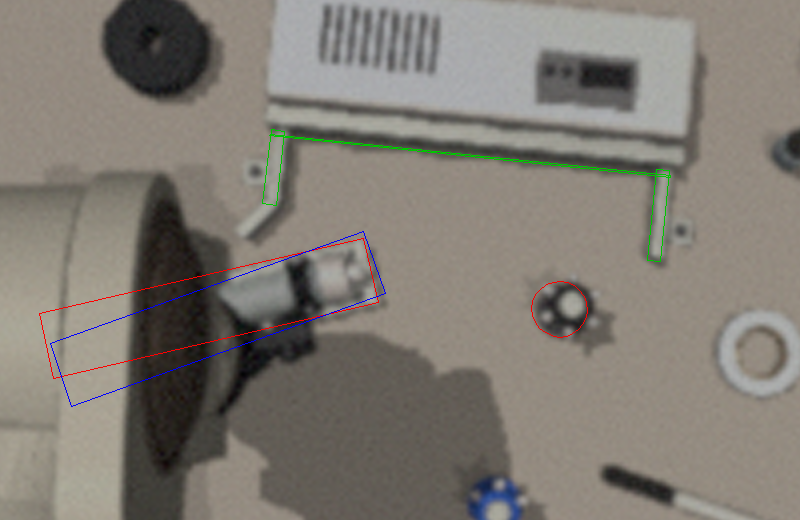

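```bash
python3 -m inch '[[[50,-15,0,0,0,0,0],[50,0,0,-50,0,0,0],[10,0,0,-45,0,0,0],[10,16,-48,0,0,0,10],[10,0,0,0,0,0,10],[10,0,0,0,0,0,10],[10,0,0,0,0,0,10],[10,0,0,0,0,0,10]]]' && python3 -m inch '[[[10,0,0,0,0,0,10],[10,0,0,0,0,0,10],[10,0,0,0,0,0,10],[10,0,0,0,0,0,10],[10,-50,0,0,0,0,0],[10,-50,0,0,0,0,0],[10,0,0,0,0,0,0]]]'
python3 -c "
from h import *
carrier([.565,.026,.26],'a2.png')"
```

```text
time: 6.95
ee_pos: [0.4907, -0.1228, 0.1025]
tcp_rot: [-172.1, 2.5, -18.4]
wrist_force: [1.1, 0.3, -0.9]
opening: 0.0088
grasp_force: 0.0
time: 7.82
ee_pos: [0.3171, -0.203, 0.1203]
tcp_rot: [-166.7, 9.4, -42.6]
wrist_force: [-0.1, -0.1, 0.3]
opening: 0.0089
grasp_force: 0.0
outline 0.75 [0.5635 0.0236 0.2703] rms 0.5
marks [0.5632 0.0247 0.2788] 3
marks in heater mm [-112.5  145.2] phi 20.3 farR [-59.1  58.3] farL [-128.4  245.9]
outline in heater mm [-112.1  144.1] phi 19.8 farR [-59.5  56.8] farL [-127.1  245. ]
```

View pics/a2.png

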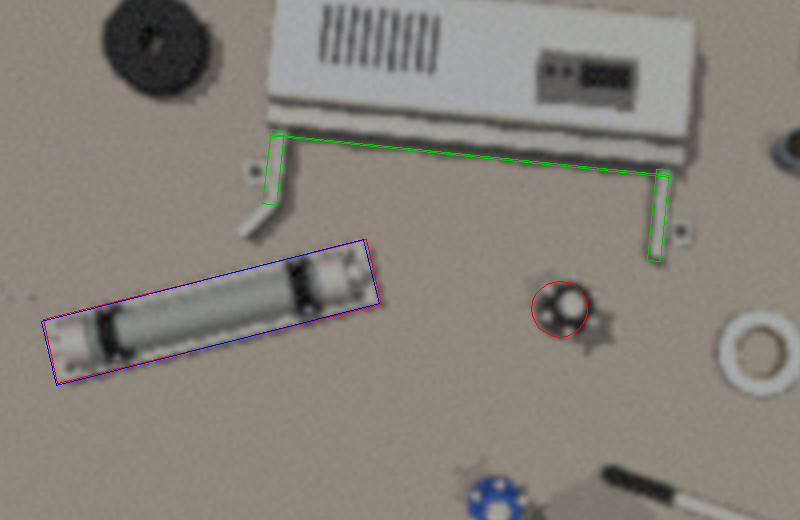

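The overlay matches the carrier, at (0.5635,0.0236), yaw 15.5°. The tool drifted while turning, so I'll check the joints.

```bash
python3 -c "
from h import *
o=bot.get_obs();print(o['time'],o['q'].round(1),o['ee_pos'],o['tcp_rot'],o['wrist_force'])"
```

```text
8.075 [-42.6 -10.3 -18.5  91.3  13.3 179.9] [ 0.3195159  -0.20474984  0.11930771] [-166.66096359    9.50501164  -42.54715853] [ 0.20747505 -0.02989673  0.11762312]
```

```bash
python3 -c "
from h import *
from scipy.spatial.transform import Rotation as R
o=bot.get_obs();A=R.from_euler('xyz',o['tcp_rot'],degrees=True)
for y in(-38,-30):
  print((A.inv()*R.from_euler('xyz',[180,0,y],degrees=True)).as_rotvec(degrees=True).round(1))"
```

```text
[-13.7   8.9  -5.6]
[-14.3   8.  -13.6]
```

```bash
python3 -m inch '[[[10,0,0,0,-7.1,4,-6.8],[10,0,0,0,-7.1,4,-6.8],[10,0,0,0,0,0,-10.4],[10,0,0,0,0,0,-10.4],[10,0,0,0,0,0,-10.4],[10,0,0,0,0,0,-10.4],[10,0,0,0,0,0,-10.4],[10,0,0,0,0,0,-10.4]]]' && python3 -m inch '[[[10,0,0,0,0,0,-10.4],[10,0,0,0,0,0,-10.4],[10,0,0,0,0,0,-10.4],[10,0,0,0,0,0,-10.4],[10,0,0,0,0,0,-10.4],[10,0,0,0,0,0,-10.4],[10,0,0,0,0,0,-10.4],[10,0,0,0,0,0,0]]]'  && python3 -m inch '[[[10,37.5,37,0,0,0,0],[10,37.5,37,0,0,0,0],[10,37.5,37,0,0,0,0],[10,37.5,37,0,0,0,0],[10,37.5,37,0,0,0,0],[10,37.5,37,0,0,0,0],[10,37.5,37,0,0,0,0],[10,37.5,37,0,0,0,0]]]'
```

```text
time: 9.07
ee_pos: [0.3196, -0.2046, 0.1192]
tcp_rot: [-179.9, -0.1, 32.8]
wrist_force: [-0.2, 0.4, -0.0]
opening: 0.0086
grasp_force: 0.0
time: 10.07
ee_pos: [0.3195, -0.2046, 0.1192]
tcp_rot: [179.9, -0.1, 105.2]
wrist_force: [-0.4, 0.5, 0.4]
opening: 0.0083
grasp_force: 0.0
time: 11.08
ee_pos: [0.527, 0.1646, 0.1197]
tcp_rot: [179.9, -0.0, 104.9]
wrist_force: [1.1, -0.2, 0.8]
opening: 0.0083
grasp_force: 0.0
```

```bash
python3 -m inch '[[[10,0,-2.5,37,0,0,0],[10,0,0,37,0,0,0],[10,0,0,37,0,0,0],[10,-15,0,0,0,0,0],[10,-15,0,0,0,0,0],[10,-10,0,0,0,0,0],[10,-10,0,0,0,0,0],[10,-10,0,0,0,0,0]]]' && python3 -m inch '[[[10,-10,0,0,0,0,0],[10,-10,0,0,0,0,0],[10,-10,0,0,0,0,0],[10,-10,0,0,0,0,0],[10,-10,0,0,0,0,0],[10,-10,0,0,0,0,0],[10,-10,0,0,0,0,0],[10,0,0,0,0,0,0]]]'
python3 -c "
from h import *
carrier([.588,-.065,.27],'a3.png')"
```

```text
time: 12.08
ee_pos: [0.5406, 0.1043, 0.0108]
tcp_rot: [179.7, -0.1, 105.2]
wrist_force: [-2.0, 5.9, 3.3]
opening: 0.0085
grasp_force: 3.2
time: 13.08
ee_pos: [0.5587, 0.0358, 0.0102]
tcp_rot: [179.8, 0.0, 105.1]
wrist_force: [0.1, -0.1, 0.5]
opening: 0.0085
grasp_force: 0.0
outline 0.78 [ 0.5899 -0.0726  0.2697] rms 0.81
marks [ 0.5868 -0.0692  0.257 ] 3
marks in heater mm [-81.9  53.3] phi 19.0 farR [-30.4 -34.7] farL [-95.6 154.4]
outline in heater mm [-78.6  50.2] phi 19.8 farR [-26.  -37.2] farL [-93.6 151.1]
```

View pics/a3.png

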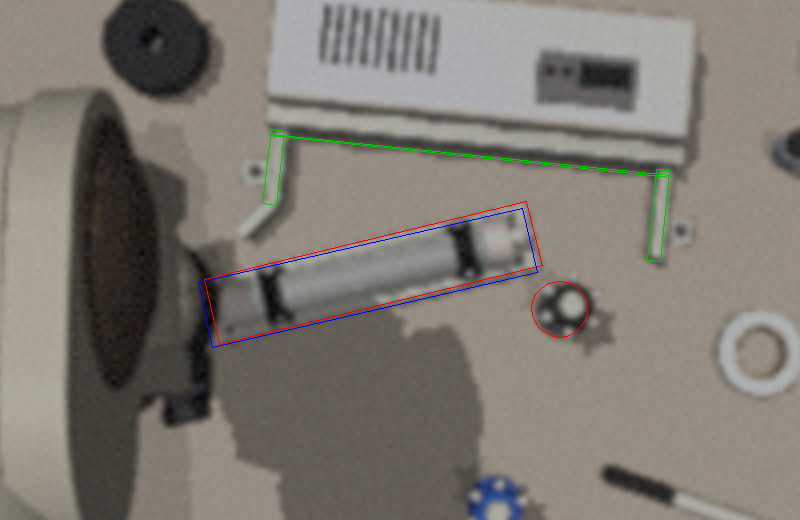

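The straight end push works: the carrier is at φ≈19.5° with its right end just short of the post and about 10 mm clear. I'll push another 58 mm.

```bash
python3 -m inch '[[[10,-10,0,0,0,0,0],[10,-10,0,0,0,0,0],[10,-10,0,0,0,0,0],[10,-10,0,0,0,0,0],[10,-10,0,0,0,0,0],[10,-8,0,0,0,0,0],[10,0,0,0,0,0,0],[10,0,0,0,0,0,0]]]'
python3 -c "
from h import *
carrier([.607,-.128,.265],'a4.png')"
```

```text
time: 14.32
ee_pos: [0.5733, -0.0197, 0.0091]
tcp_rot: [179.9, 0.0, 105.2]
wrist_force: [1.4, -0.3, -1.0]
opening: 0.0085
grasp_force: 0.0
outline 0.96 [ 0.604  -0.1272  0.2664] rms 1.51
marks [ 0.6037 -0.1296  0.2431] 3
marks in heater mm [-60.5  -5.6] phi 18.2 farR [-10.3 -94.4] farL [-72.8  95.6]
outline in heater mm [-60.4  -3.3] phi 19.6 farR [ -8.1 -90.8] farL [-75.   97.7]
```

View pics/a4.png

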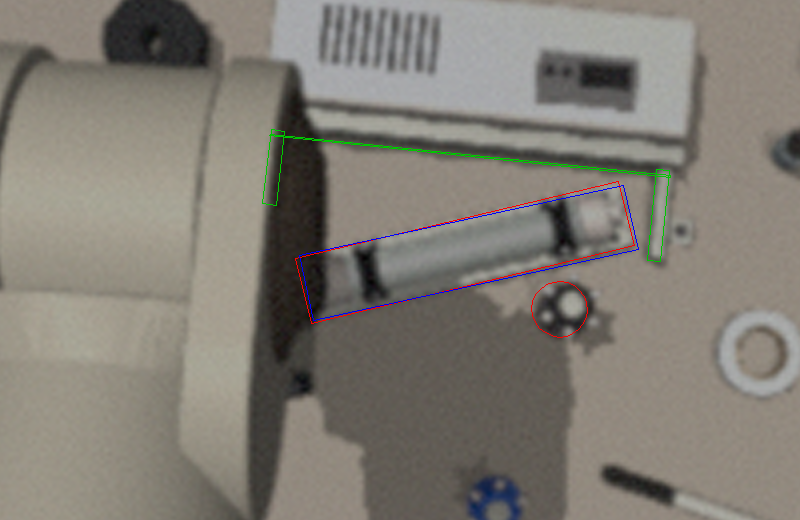

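```bash
python3 -m inch '[[[10,15,0,0,0,0,0],[10,0,0,-50,0,0,0],[50,0,0,-45,0,0,0],[50,0,0,0,0,0,-10],[50,0,0,0,0,0,-10],[50,0,0,0,0,0,-10],[50,0,0,0,0,0,-10],[50,0,0,0,0,0,-10]]]' && python3 -m inch '[[[50,0,0,0,0,0,-10],[50,0,0,0,0,0,-10],[50,0,0,0,0,0,-10],[50,0,0,0,0,0,-10],[50,25.5,-50.5,0,0,0,0],[50,25.5,-50.5,0,0,0,0],[50,0,0,0,0,0,0]]]'
python3 -c "
from h import *
carrier([.6024,-.1268,.265])"
```

```text
time: 15.58
ee_pos: [0.5689, -0.004, 0.1041]
tcp_rot: [179.9, 0.1, 155.6]
wrist_force: [0.7, 0.0, 0.4]
opening: 0.0425
grasp_force: 0.0
time: 16.45
ee_pos: [0.5456, -0.1178, 0.1041]
tcp_rot: [180.0, 0.1, -165.0]
wrist_force: [0.1, 0.7, -1.1]
opening: 0.0428
grasp_force: 0.0Traceback (most recent call last):
  File "<string>", line 3, in <module>
    carrier([.6024,-.1268,.265])
    ~~~~~~~^^^^^^^^^^^^^^^^^^^^^
  File "h.py", line 42, in carrier
    c=C["top"]=viewer.camera("top"); p,n,e=fit(np.array(p0),CA,["top"])
                                           ~~~^^^^^^^^^^^^^^^^^^^^^^^^^
  File "h.py", line 33, in fit
    r=least_squares(f,p0,loss="soft_l1",x_scale=[.01,.01,.05]); return r.x,len(obs),np.abs(r.fun).max()
    return func(*args, **kwargs)
    vector_fun = VectorFunction(
        fun_wrapped,
    ...<6 lines>...
        workers=workers
    )
    self._update_fun()
    ~~~~~~~~~~~~~~~~^^
    self.f = self.fun_wrapped(xp_copy(self.x))
             ~~~~~~~~~~~~~~~~^^^^^^^^^^^^^^^^^
    return np.atleast_1d(self.fun(x))
                         ~~~~~~~~^^^
    return self.f(x, *self.args, **self.kwargs)
           ~~~~~~^^^^^^^^^^^^^^^^^^^^^^^^^^^^^^
  File "h.py", line 32, in <lambda>
    f=lambda p: np.concatenate([proj(C[k],T(p,l))[0]-q for k,l,q in obs])
                ~~~~~~~~~~~~~~^^^^^^^^^^^^^^^^^^^^^^^^^^^^^^^^^^^^^^^^^^^
ValueError: need at least one array to concatenate
```

```bash
python3 -m inch '[[[50,0,0,50,0,0,0],[50,0,0,48,0,0,0],[50,-12,0,0,0,0,0],[50,-8,0,0,0,0,0],[50,-5,0,0,0,0,0],[50,-4.3,-1,0,0,0,1.9],[50,-4.3,-0.9,0,0,0,1.9],[50,-4.4,-0.7,0,0,0,1.9]]]' && python3 -m inch '[[[50,-4.4,-0.5,0,0,0,1.9],[50,-4.5,-0.3,0,0,0,1.9],[50,-4.5,-0.1,0,0,0,1.9],[50,-4.5,0,0,0,0,1.9],[50,0,0,0,0,0,0]]]'
python3 -c "
from h import *
C['s']=c=viewer.camera('side'); save(c,'s5f.png')
a=cv2.imread('pics/s5f.png')[130:270,180:360]; cv2.imwrite('pics/s5.png',cv2.resize(a,None,fx=4,fy=4,interpolation=cv2.INTER_CUBIC))
print(inv(np.array([.6645,-.1285,-.075]),bot.get_obs()['ee_pos']))"
```

```text
time: 17.65
ee_pos: [0.5842, -0.1087, 0.0063]
tcp_rot: [180.0, 0.1, -170.6]
wrist_force: [-4.2, 0.7, 2.9]
opening: 0.0427
grasp_force: 2.3
time: 18.27
ee_pos: [0.6025, -0.1076, 0.0061]
tcp_rot: [180.0, 0.1, -178.1]
wrist_force: [-1.3, 0.3, 1.0]
opening: 0.0429
grasp_force: 0.4
[-0.06346143  0.01614327]
```

View pics/s5.png

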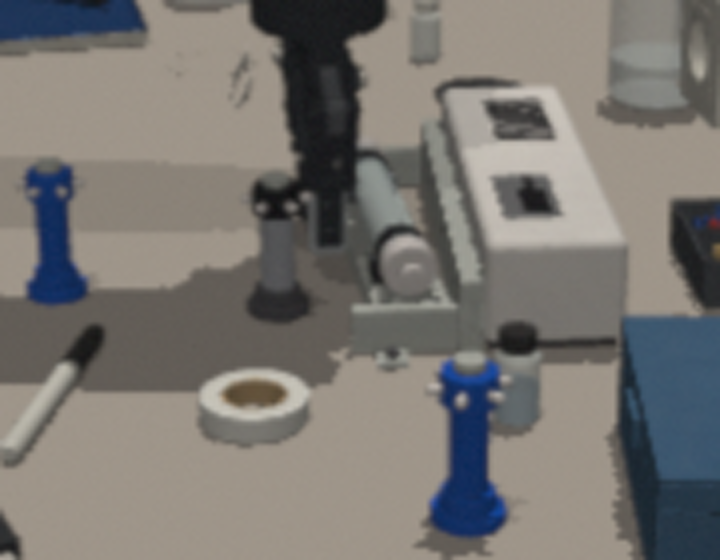

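The side view shows the carrier inside the bay behind the post, with a small gap to the plate. I'll finish the swing gently.

```bash
python3 -m inch '[[[50,-3.2,0,0,0,0,1.6],[50,-3.2,0,0,0,0,1.6],[50,-3.2,0,0,0,0,1.6],[50,-2,0,0,0,0,1.4],[50,-1,0,0,0,0,0],[50,0,0,0,0,0,0]]]'
```

```text
time: 19.08
ee_pos: [0.6146, -0.1076, 0.006]
tcp_rot: [179.9, 0.1, 175.7]
wrist_force: [-1.6, 0.9, 1.5]
opening: 0.0425
grasp_force: 1.2
```

```bash
python3 -m inch '[[[50,-2,0,0,0,0,0],[50,-1,0,0,0,0,0],[50,0,0,0,0,0,0]]]' && python3 -m inch '[[[50,-1,0,0,0,0,0],[50,0,0,0,0,0,0]]]' && python3 -m inch '[[[50,-1,0,0,0,0,0],[50,0,0,0,0,0,0]]]'
```

```text
time: 19.45
ee_pos: [0.6164, -0.108, 0.006]
tcp_rot: [180.0, -0.0, 175.7]
wrist_force: [-9.3, 0.7, 5.1]
opening: 0.0424
grasp_force: 4.7
time: 19.7
ee_pos: [0.6165, -0.108, 0.006]
tcp_rot: [180.0, -0.1, 175.7]
wrist_force: [-13.9, 1.8, 7.7]
opening: 0.0428
grasp_force: 7.0
time: 19.95
ee_pos: [0.6165, -0.108, 0.0059]
tcp_rot: [180.0, -0.3, 175.7]
wrist_force: [-18.1, 1.9, 10.5]
opening: 0.0428
grasp_force: 9.5
```

```bash
python3 -m inch '[[[50,-2,0,0,0,0,0],[50,0,0,0,0,0,0]]]' && python3 -m inch '[[[50,4,0,0,0,0,0],[50,10,0,0,0,0,0],[50,15,0,0,0,0,0],[50,0,0,-50,0,0,0],[50,0,0,-50,0,0,0],[50,40,0,-20,0,0,0],[50,50,0,0,0,0,0],[50,50,0,0,0,0,0]]]' && python3 -m inch '[[[50,50,0,0,0,0,0],[50,50,0,0,0,0,0],[50,0,0,0,0,0,0]]]'
python3 -c "
from h import *
carrier([.6445,-.127,-.075],'a6.png')"
```

```text
time: 20.2
ee_pos: [0.6166, -0.108, 0.0058]
tcp_rot: [180.0, -0.5, 175.7]
wrist_force: [-28.2, 1.7, 16.6]
opening: 0.0425
grasp_force: 14.6
time: 21.2
ee_pos: [0.4518, -0.0956, 0.1262]
tcp_rot: [180.0, 0.2, 175.7]
wrist_force: [0.3, 0.4, 1.2]
opening: 0.0426
grasp_force: 0.0
time: 21.58
ee_pos: [0.3513, -0.0881, 0.1264]
tcp_rot: [180.0, 0.3, 175.7]
wrist_force: [0.5, -0.4, 1.7]
opening: 0.0427
grasp_force: 0.0
outline 0.75 [ 0.6461 -0.1353 -0.0768] rms 0.78
marks [ 0.6446 -0.1307 -0.0696] 3
marks in heater mm [-19.7  -3.7] phi 0.3 farR [   0.9 -103.6] farL [-0.2 96.4]
outline in heater mm [-17.8  -8.2] phi -0.1 farR [   2.  -108.2] farL [ 2.3 91.8]
```

View pics/a6.png

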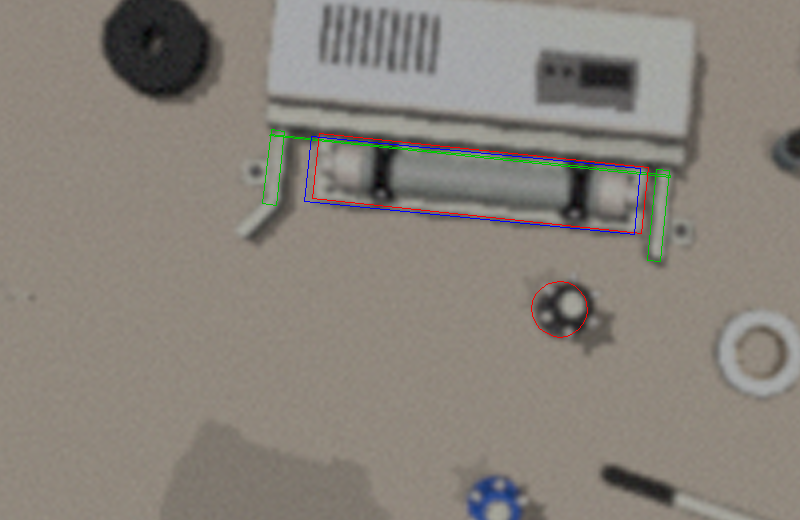

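The carrier lies flush and parallel along the plate between both stops, and nothing else has moved. The push had reached a hard stop at 28 N.

```bash
python3 -c "
from h import *
print(bot.job_done())"
```

```text
the job is handed in; nothing more can be done
None
```

The job is handed in: the carrier was angled in behind the post and swung against the heated plate; the last picture shows it flush (both far corners within about 2.5 mm), between the end stops, with the arm clear; no verdict was returned.

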